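Lock the coil winder's shaft with its slotted disc and bar

ROBOT

A 6-joint arm with a two-finger parallel gripper is mounted at the origin on a cart in front of the work surface, level with it; the furniture and walls round the work are solid. World frame = base frame: x ahead of the robot, y to its left, z up, the work surface at z = 0. Lengths are in mm, angles in rad, forces in N, time in s.
With the tool pointing down it reaches from about 275 to 1000 mm from the base axis. Payload 8.4 kg.
Tool frame: the origin (TCP) lies at the very end of the fingers, on their centre line; the grasp point (between the pads) lies 19 mm behind it (r.tcp_to_grasp is the distance from the TCP to the grasp point, in mm); z points along the fingers, y is the line along which they close (so a half turn about z gives the same grasp; the last joint's range is limited). The gripper opens to 85 mm and grips with 20 to 120 N. Pads are 22 mm wide; open, the fingers measure 114 mm over their backs; the gripper's body (76 mm by 85 mm) begins 54 mm behind the grasp point. The pads swing forward as they close: fully open they stand 13 mm farther back than shut.
Start: joints at [-1.176, 0.353, 1.633, -0, 1.155, -0.002], TCP at [241.542, -576.442, 231.281] pointing down, gripper open.
Joint ranges: [-2.63, 2.63], [-0.92, 2.1], [0.06, 2.66], [-1.3, 4.44], [0, 2.69], [-3.02, 3.02]. Speed limits (rad/s): [2.22, 2.22, 2.79, 3.14, 3.14, 3.14].

INTERFACE

Orientations are given as [roll, pitch, yaw] about the fixed x, y, z axes, in that order (R = Rz(yaw) Ry(pitch) Rx(roll)).
In Python, from rig import r gives the robot as it stands. The module is installed in compiled form; this text tells all that it offers.
- The arm moves only by the tool play_rows, never from a script. Its argument "rows" is a list of rows, each an object with "dp": the shift along the tool's x, y, z in units of 40 mm (1.0 is 40 mm), a list of three; "turn": the turn, a rotation vector about the tool's x, y, z in units of 6 degrees (1.0 is 6 degrees), a list of three; "fingers": the closure, from 0 (fully open) to 1 (shut). In form: [{"dp": [tx, ty, tz], "turn": [wx, wy, wz], "fingers": fingers}, ...]. A call has 1 to 5 rows; each row shifts and turns the commanded pose from where the row before left it, along the tool's axes as they then stand; what a row does not reach is not made up. A row lasts 1/12 s, in which the tool goes at most 41.7 mm and 7.16 degrees, less where a joint would pass 70% of its speed; a pose out of reach is approached as far as the arm can. A call is refused whole if a number of a shift passes 1 or a number of a turn 1, either way. A call with a gripper value outside its range is refused whole. The fingers move at their own pace and stop on an object; "force" is the grip in N (left out, the last holds). Time passes only in rows, so rows that do not move let the fingers close. It gives the time, the measured TCP pose, the force, the opening and the grip force at its end, in the units of the state.
- r.sense(): the state, without advancing time (a new reading comes with each control period).
- r.grab_frame(name): name is "scene" or "top"; returns a dict with "pixels" (384x512x3 uint8, red, green, blue), "fx", "fy", "cx", "cy" (pixels), "pose" (4x4, takes a point from camera to world coordinates). Camera axes: x right, y down, z forward; pixel columns grow to the right and rows downward; lengths in mm; the calibration is good to about 2 mm. A picture is of the moment at which its call begins. There is no depth.
- r.sign_off(): hands the job in; it is judged then, once.
The state is a dict: "clock": time; "qpos": joint angles; "qvel": joint speeds; "joint_efforts": joint torques, N m; "eef_pos": TCP position; "tcp_rot": TCP orientation; "contact_force": force on the tool from outside, world axes, zero at the start; "wrist_torque": the same for the moment, N m; "opening": opening from 0.0 (shut) to 1.0 (fully open); "grasp_force": force on a finger pad.
Only numpy, scipy, OpenCV 4.12 (cv2) and the standard library are available. Lean on these libraries where they do the work, as an engineer would, in place of code of your own. Each camera call takes 0.05 s, during which the arm holds its last target. There are 200 camera calls.

TASK

Lock the shaft of the coil winder: with the fingertips push a drive pin round until the disc's slot lines up with the lock bar, and then push the bar by its upright end plate all the way home, through the disc and into the keeper behind it. Only push: do not pinch or lift the disc's pins, the plate or the bar. Leave the loose tools and parts round the winder where they are.

Things in the scene. Friction and masses are not known exactly. Their poses are not given: they have to be found in the camera images.
- winder: Coil winder, fixed to the table: grey housing 155 x 104 x 36 mm high with a low bobbin on its -y side. Origin on the table (z = 0) right under the disc's vertical axis; x is the direction in which the bar is pushed, z up. The bar's support rail runs from x = -206 to -44 mm, 22 mm wide, top 43.5 mm above the table. Only the two pins and the push plate stand higher than 63 mm.
- guide (a point): Middle of the rear end of the bar's guide, at its roof, 63 mm above the table, 80 mm behind (-x of) the disc's axis. The guide is a roofed aluminium bracket on the housing, 36 mm long, 38 mm wide.
- keeper (a point): Middle of the far end of the keeper, at its roof, 63 mm above the table, 60 mm past (+x of) the disc's axis. The keeper is a roofed bracket like the guide, 16 mm long, 38 mm wide, with a 19 mm wide opening for the bar.
- lock_disc (a joint): Angle of the slotted steel disc about its vertical axis, growing anticlockwise seen from above. The slot lies along the bar at 0 and at every whole multiple of pi (half turns are alike). It turns freely without end stops and stays where it is left (friction: about 2 to 3 N at a pin).
- slot (a point): Centre of the disc, on the slot's floor, 42 mm above the table. Its x axis runs along the slot. The disc has a diameter of 76 mm, its top is at 58 mm; the slot goes right across it, is 18 mm wide, 16 mm deep, open at the top, with flared mouths (28 mm wide at the rim).
- pin_a (a point): Centre of the top end of one upright steel drive pin of the disc: diameter 10 mm, standing from 58 to 100 mm above the table, 26 mm from the disc's axis, square to the slot (on the disc's +y side).
- pin_b (a point): Centre of the top end of the other drive pin, like pin_a, opposite it across the disc (on its -y side).
- lock_bar: Loose steel lock bar (about 0.3 kg) on the rail, in the guide: 14 mm wide, 12 mm high, round nose 140 mm ahead (+x) of the origin, which lies on its underside (43.5 mm above the table) below the push plate's front face. It starts pulled back, nose just short of the disc, and slides about 110 mm with 1 to 4 N; it is home when the plate meets the guide's rear end.
- bar_tip (a point): The foremost point of the bar's nose, at mid height, on its centre line. With the bar home it lies 60 mm ahead (+x) of the disc's axis, level with the far face of the keeper.
- plate_top (a point): Middle of the top edge of the push plate at the bar's rear end: upright, 10 mm thick along x, 44 mm wide, from 43.5 to 93.5 mm above the table. x is along the bar, towards its nose.
- flux_tin: Bystander: round tin 53 mm across, 22 mm high, beside the rail. Origin under its centre.
- cell_green: Bystander: green battery cell 45 x 10 mm, lying beside the rail. Origin under its centre.
- cell_grey: Bystander: grey battery cell 45 x 10 mm, lying beside the housing. Origin under its centre.
- screwdriver_2: Bystander: green-handled screwdriver 128 x 25 x 22 mm, lying at the front of the table. Origin under its centre.
- tape_roll: Bystander: roll of tape 98 mm across, 48 mm high, at the left of the table. Origin under its centre.
- jar_1: Bystander: empty glass jar 66 mm across, 88 mm high, at the left of the table. Origin under its centre.

How it is judged (in metres and radians):
On the way, in this order (a step that is already met when the one before it is completed fails the run):
1. the disc is turned so that its slot lines up with the bar (within 0.12 rad) while the bar is still out of the disc (angle between the x axis of slot and the x axis of winder, either way round below 0.12 rad and x of bar_tip in the frame of winder below -0.035 m), for 0.2 s.
2. the bar is pushed home through the slot into the keeper (within 4 mm) (x of bar_tip in the frame of winder above 0.056 m and angle between the x axis of slot and the x axis of winder, either way round below 0.12 rad), for 0.2 s.
At the end, for the whole second after the job is handed in: The bar is home: its nose at least 56 mm past the disc's axis (60 mm is fully home), through the disc's slot, which lies along the bar within 0.12 rad; bar and disc are at rest, and each bystander is within 30 mm of where it was (all of step 2 and angle between the x axis of lock_bar and the x axis of winder, either way round below 0.1 rad and linear speed of lock_bar below 0.01 m/s and velocity of joint lock_disc between -0.05 and 0.05 rad/s and distance of each of flux_tin, cell_green, cell_grey, screwdriver_2, tape_roll, jar_1 from where it was at the start of the episode below 0.03 m); the robot touches nothing.
It fails at once if a drive pin is taken between the fingers ((horizontal distance between the grasp point and pin_a below 0.005 m and z of the grasp point in the frame of pin_a below 0.012 m) or (horizontal distance between the grasp point and pin_b below 0.005 m and z of the grasp point in the frame of pin_b below 0.012 m)).
It fails at once if the push plate is taken between the fingers (x of the grasp point in the frame of plate_top between -0.005 and 0.005 m and y of the grasp point in the frame of plate_top between -0.025 and 0.025 m and z of the grasp point in the frame of plate_top below 0.012 m).
It fails at once if the lock bar is lifted or tipped (height (world z) of lock_bar above 0.053 m or angle between lock_bar's own z axis and vertical above 0.15 rad).
It fails at once if a bystander is moved by more than 30 mm or lifted (distance of any of flux_tin, cell_green, cell_grey, screwdriver_2, tape_roll, jar_1 from where it was at the start of the episode above 0.03 m).
It also fails if it takes over 48 s, if anything falls off the work surface, if the arm or the gripper's body presses on something with over 40 N, if the wrist force passes 120 N, or if a joint passes its speed limit or range.

## Working session

There is one attempt and no reset: what is moved stays moved. The work goes in short steps, Python scripts to look and compute and a tool call to move; the robot and the scene stay as the last step left them, time stands still between calls to the robot, and variables do not carry over. Pictures are saved under pics/ and viewed, at most 10 in all, crops included, and the job is handed in when it is done.

Besides the shell and the picture viewer there is one more tool, called after "Call:" by a JSON object that holds its "api" and its "payload", one argument or row to a line. play_rows: Moves the arm, as the interface text tells. Its arguments: {"type":"object","properties":{"rows":{"type":"array"},"force":{"type":"number"}},"required":["rows"]}

```bash
mkdir -p pics; cat > h.py <<'E'
import numpy as np, cv2
from rig import r
def snap(name,fn=None):
    f=r.grab_frame(name)
    if fn: cv2.imwrite('pics/'+fn, cv2.cvtColor(f['pixels'],cv2.COLOR_RGB2BGR))
    return f
def onz(f,u,v,z):
    P=np.array(f['pose']);d=P[:3,:3]@np.array([(u-f['cx'])/f['fx'],(v-f['cy'])/f['fy'],1]);o=P[:3,3]
    return (o+d*(z-o[2])/d[2])
def proj(f,p):
    P=np.array(f['pose']);c=P[:3,:3].T@(np.array(p)-P[:3,3]);return c[:2]/c[2]*[f['fx'],f['fy']]+[f['cx'],f['cy']]
E
python3 - <<'E'
from h import *
import pickle
d={}
for n in('top','scene'):
    f=snap(n,n+'0.png');d[n]=f;print(n,f['fx'],np.round(f['pose'],3).tolist())
pickle.dump(d,open('f0.pkl','wb'))
s=r.sense();print({k:np.round(s[k],3).tolist() for k in s})
E
```

```text
top 428.7927123612276 [[0.015, -0.997, 0.081, 457.339], [-1.0, -0.016, -0.015, 56.131], [0.016, -0.081, -0.997, 1094.115], [0.0, 0.0, 0.0, 1.0]]
scene 491.6292253913235 [[-0.73, -0.473, 0.494, -27.599], [-0.684, 0.496, -0.535, 682.073], [0.008, -0.729, -0.685, 886.02], [0.0, 0.0, 0.0, 1.0]]
{'clock': 0.1, 'qpos': [-1.176, 0.354, 1.634, 0.0, 1.155, -0.002], 'qvel': [-0.0, -0.0, -0.004, -0.001, -0.0, 0.0], 'joint_efforts': [0.001, -60.636, -34.282, 0.0, 0.004, 0.0], 'eef_pos': [241.364, -576.032, 230.618], 'tcp_rot': [-3.14, -0.0, 0.397], 'contact_force': [0.836, 0.655, -0.208], 'wrist_torque': [-0.021, 0.042, -0.016], 'grasp_force': 0.0, 'opening': 1.001}
```

View pics/top0.png

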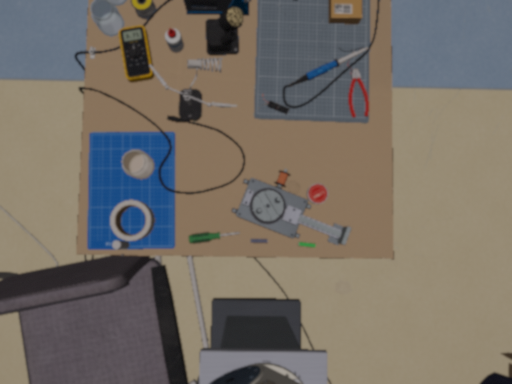

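View pics/scene0.png

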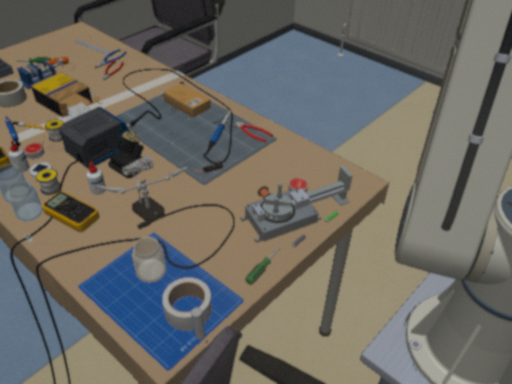

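The top view shows the disc at about (268,206) and the rail running to the push plate near (345,233). The scene view shows the winder near (280,208) and the plate at (345,183). I'll enlarge both.

```bash
python3 - <<'E'
from h import *
import pickle
d=pickle.load(open('f0.pkl','rb'))
for n,(a,b,w,h) in {'top':(225,165,133,90),'scene':(235,160,125,85)}.items():
    p=d[n]['pixels'][b:b+h,a:a+w];p=cv2.resize(p,None,fx=6,fy=6,interpolation=cv2.INTER_CUBIC)
    p=cv2.convertScaleAbs(p,alpha=1.4);cv2.imwrite(f'pics/{n}c.png',p[:,:,::-1])
E
```

```text
(no output)
```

View pics/topc.png

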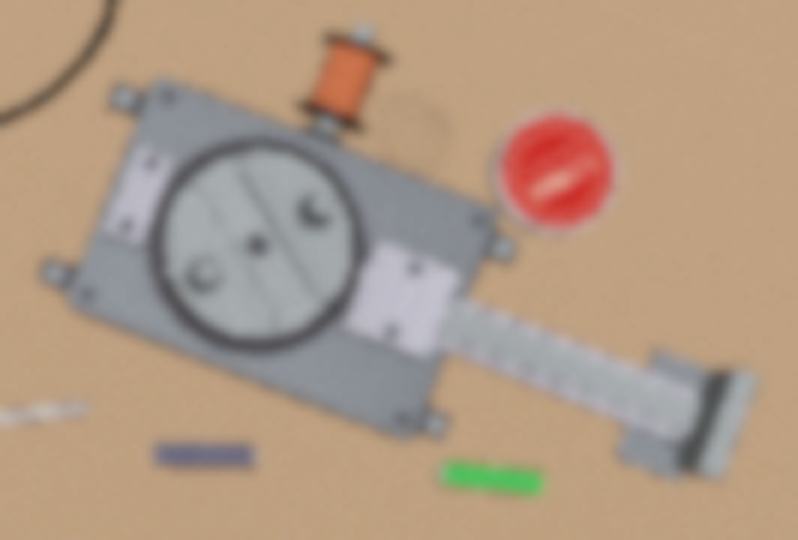

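View pics/scenec.png

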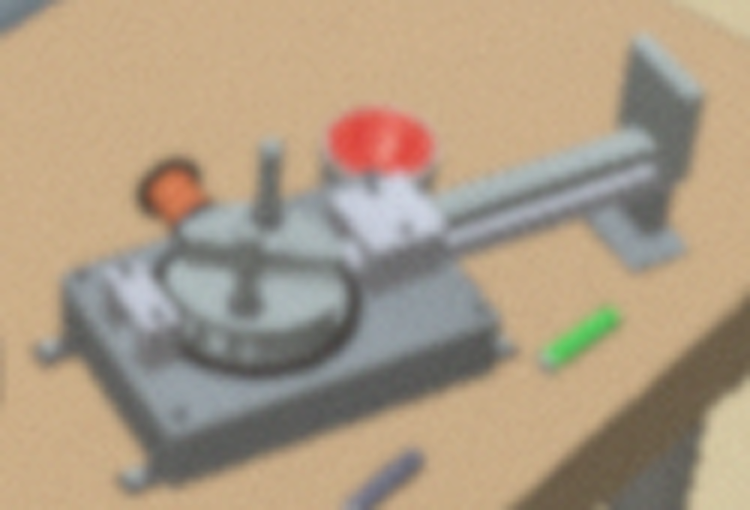

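The enlarged top view, in crop pixels at 6x, shows the disc centre at (258,245) and pins near (203,273) and (318,208). The slot runs along (65,115), and the plate top is a strip centred near (732,423). The guide roof is about (405,300) and the keeper about (138,195). In the scene view the pin tops are at (270,145) and (247,240), and the plate's top edge runs (640,40)–(698,95).

```bash
python3 - <<'E'
from h import *
import pickle
d=pickle.load(open('f0.pkl','rb'));t=d['top'];s=d['scene']
def T(x,y,z): return onz(t,225+(x-2.5)/6,165+(y-2.5)/6,z)[:2]
def S(x,y,z): return onz(s,235+(x-2.5)/6,160+(y-2.5)/6,z)[:2]
c=T(258,245,58);k=T(138,195,63);g=T(405,300,63)
a=T(318,208,100);b=T(203,273,100);p=T(732,423,93.5)
p1=T(748,372,93.5);p2=T(717,474,93.5)
for n,v in dict(c=c,keep=k,guide=g,pinR=a,pinL=b,pmid=(a+b)/2,plate=p,p1=p1,p2=p2,tin=T(557,170,22),Sa=S(270,145,100),Sb=S(247,240,100),Spl=S(668,66,93.5),Sc=S(255,265,58)).items(): print(n,v.round(1))
an=lambda v:np.degrees(np.arctan2(v[1],v[0])).round(1)
print('yaw',an(k-g),an(c-p),an(p1-p2)+90,'pin',an(a-b),np.hypot(*(a-b)),np.hypot(*(c-p)))
E
```

```text
c [510.1  -0.6]
keep [529.2  48.1]
guide [488.7 -59.6]
pinR [522.7 -21.4]
pinL [496.8  22.8]
pmid [509.8   0.7]
plate [ 442.  -183.8]
p1 [ 461.9 -190.1]
p2 [ 422.3 -177.9]
tin [ 545.4 -127.6]
Sa [522.1 -24.3]
Sb [492.2  24.4]
Spl [ 438.3 -183.5]
Sc [508.   -1.8]
yaw 69.4 69.6 72.9 pin -59.7 51.26223431534574 195.41276199368454
```

Call:
{"api": "play_rows", "payload": {
  "rows": [
    {"dp":[0,0,0],"turn":[0,0,-1],"fingers":1},
    {"dp":[0,0,0],"turn":[0,0,-1],"fingers":1},
    {"dp":[0,0,0],"turn":[0,0,-1],"fingers":1},
    {"dp":[0,0,0],"turn":[0,0,-1],"fingers":1},
    {"dp":[0,0,0],"turn":[0,0,0],"fingers":1}
  ]
}}

```text
clock: 0.52
eef_pos: [241.5, -576.2, 230.9]
tcp_rot: [-3.141, -0.0, 0.82]
contact_force: [-0.5, 0.3, 0.6]
opening: 0.3
grasp_force: 0.0
```

Call:
{"api": "play_rows", "payload": {
  "rows": [
    {"dp":[0,0,0],"turn":[0,0,-1],"fingers":1},
    {"dp":[0,0,0],"turn":[0,0,-1],"fingers":1},
    {"dp":[0,0,0],"turn":[0,0,-1],"fingers":1},
    {"dp":[0,0,0],"turn":[0,0,-0.8],"fingers":1},
    {"dp":[0,0,0],"turn":[0,0,0],"fingers":1}
  ]
}}

```text
clock: 0.93
eef_pos: [241.5, -576.3, 231.0]
tcp_rot: [-3.141, -0.0, 1.214]
contact_force: [-0.2, -0.1, 1.2]
opening: 0.002
grasp_force: 0.0
```

```bash
cat >> h.py <<'E'
W=np.radians(69.7);C=np.array([509.5,0.])
def wpt(x,y): return C+x*np.array([np.cos(W),np.sin(W)])+y*np.array([-np.sin(W),np.cos(W)])
def togo(x,y,z):
    s=r.sense();p=np.array(s['eef_pos']);yw=s['tcp_rot'][2]
    d=np.append(wpt(x,y),z)-p;c,q=np.cos(yw),np.sin(yw)
    print('yaw',round(float(yw),3),'units',np.round(np.array([c*d[0]+q*d[1],q*d[0]-c*d[1],-d[2]])/40,2))
    dd=p[:2]-C;print('winder pos',(dd@[np.cos(W),np.sin(W)]).round(1),(dd@[-np.sin(W),np.cos(W)]).round(1),p[2].round(1),'F',np.round(s['contact_force'],1),'open',round(float(s['opening']),2))
E
python3 -c "
from h import *
togo(-50,-26,231)"
```

```text
yaw 1.214 units [14.59  1.9   0.  ]
winder pos -633.5 51.5 231.0 F [-0.2 -0.1  1.2] open 0.0
```

Call:
{"api": "play_rows", "payload": {
  "rows": [
    {"dp":[0.9,0.12,0],"turn":[0,0,0],"fingers":1},
    {"dp":[0.9,0.12,0],"turn":[0,0,0],"fingers":1},
    {"dp":[0.9,0.12,0],"turn":[0,0,0],"fingers":1},
    {"dp":[0.9,0.12,0],"turn":[0,0,0],"fingers":1},
    {"dp":[0.9,0.12,0],"turn":[0,0,0],"fingers":1}
  ]
}}

```text
clock: 1.35
eef_pos: [327.3, -414.6, 231.2]
tcp_rot: [-3.141, -0.0, 1.207]
contact_force: [0.3, -0.5, 0.0]
opening: 0.001
grasp_force: 0.0
```

Call:
{"api": "play_rows", "payload": {
  "rows": [
    {"dp":[0.9,0.12,0],"turn":[0,0,0],"fingers":1},
    {"dp":[0.9,0.12,0],"turn":[0,0,0],"fingers":1},
    {"dp":[0.9,0.12,0],"turn":[0,0,0],"fingers":1},
    {"dp":[0.9,0.12,0],"turn":[0,0,0],"fingers":1},
    {"dp":[0.9,0.12,0],"turn":[0,0,0],"fingers":1}
  ]
}}

```text
clock: 1.77
eef_pos: [412.8, -254.3, 231.3]
tcp_rot: [3.141, 0.0, 1.207]
contact_force: [1.3, -0.2, 0.1]
opening: -0.003
grasp_force: 0.0
```

Call:
{"api": "play_rows", "payload": {
  "rows": [
    {"dp":[0.9,0.12,0],"turn":[0,0,0],"fingers":1},
    {"dp":[0.9,0.12,0],"turn":[0,0,0],"fingers":1},
    {"dp":[0.9,0.12,0],"turn":[0,0,0],"fingers":1},
    {"dp":[0.9,0.12,0],"turn":[0,0,0],"fingers":1},
    {"dp":[0,0,0],"turn":[0,0,0],"fingers":1}
  ]
}}

```text
clock: 2.18
eef_pos: [483.1, -123.1, 231.4]
tcp_rot: [3.141, -0.002, 1.211]
contact_force: [-0.1, 0.8, 0.3]
opening: 0.001
grasp_force: 0.0
```

```bash
python3 -c "
from h import *
togo(-50,-26,75)"
```

```text
yaw 1.211 units [1.87 0.19 3.91]
winder pos -124.7 -18.0 231.4 F [-0.1  0.8  0.3] open 0.0
```

Call:
{"api": "play_rows", "payload": {
  "rows": [
    {"dp":[0.9,0.1,0],"turn":[0,0,0],"fingers":1},
    {"dp":[0.97,0.09,0],"turn":[0,0,0],"fingers":1},
    {"dp":[0,0,0.9],"turn":[0,0,0],"fingers":1},
    {"dp":[0,0,0.9],"turn":[0,0,0],"fingers":1},
    {"dp":[0,0,0.7],"turn":[0,0,0],"fingers":1}
  ]
}}

```text
clock: 2.6
eef_pos: [513.6, -59.6, 129.5]
tcp_rot: [-3.141, 0.0, 1.21]
contact_force: [-0.4, 0.5, -1.6]
opening: -0.003
grasp_force: 0.0
```

Call:
{"api": "play_rows", "payload": {
  "rows": [
    {"dp":[0,0,0],"turn":[0,0,0],"fingers":1},
    {"dp":[0,0,0],"turn":[0,0,0],"fingers":1}
  ]
}}

```text
clock: 2.77
eef_pos: [512.9, -60.3, 130.5]
tcp_rot: [-3.138, 0.001, 1.21]
contact_force: [0.3, -0.3, 0.7]
opening: 0.0
grasp_force: 0.0
```

```bash
python3 - <<'E'
from h import *
togo(-50,-26,75)
p=snap('scene')['pixels'][140:250,215:365];p=cv2.resize(p,None,fx=5,fy=5,interpolation=cv2.INTER_CUBIC)
cv2.imwrite('pics/s1.png',cv2.convertScaleAbs(p,alpha=1.4)[:,:,::-1])
E
```

```text
yaw 1.21 units [0.14 0.05 1.39]
winder pos -55.4 -24.2 130.5 F [ 0.3 -0.3  0.7] open 0.0
```

View pics/s1.png

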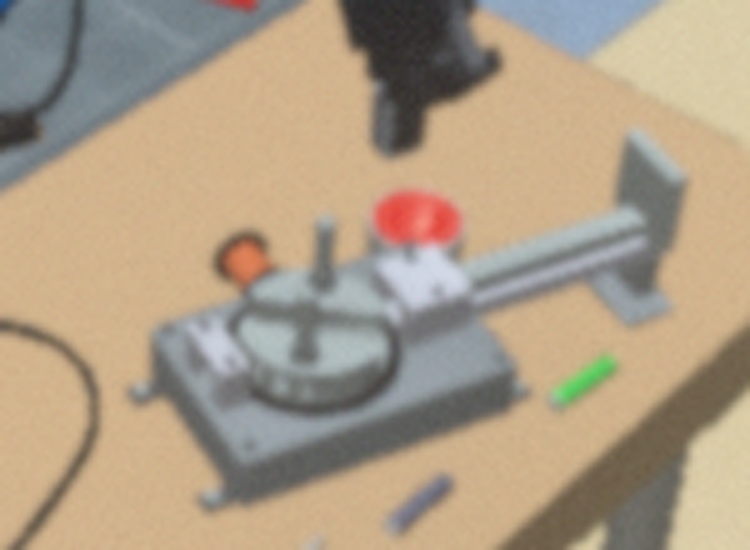

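The closed fingertip is at crop (395,150), behind and right of the near pin at (325,220), with everything undisturbed. I'll go down and push.

Call:
{"api": "play_rows", "payload": {
  "rows": [
    {"dp":[0,0,0.7],"turn":[0,0,0],"fingers":1},
    {"dp":[0,0.04,0.69],"turn":[0,0,0],"fingers":1},
    {"dp":[0.2,0,0],"turn":[0,0,0],"fingers":1},
    {"dp":[0.2,0,0],"turn":[0,0,0],"fingers":1},
    {"dp":[0,0,0],"turn":[0,0,0],"fingers":1}
  ]
}}

```text
clock: 3.23
eef_pos: [523.2, -44.9, 78.0]
tcp_rot: [3.139, -0.001, 1.213]
contact_force: [0.1, -0.1, 0.0]
opening: -0.001
grasp_force: 0.0
```

Call:
{"api": "play_rows", "payload": {
  "rows": [
    {"dp":[0.1,0,0],"turn":[0,0,0],"fingers":1},
    {"dp":[0.1,0,0],"turn":[0,0,0],"fingers":1},
    {"dp":[0.1,0,0],"turn":[0,0,0],"fingers":1},
    {"dp":[0,0,0],"turn":[0,0,0],"fingers":1}
  ]
}}

```text
clock: 3.57
eef_pos: [527.1, -34.7, 77.5]
tcp_rot: [3.138, -0.0, 1.214]
contact_force: [0.3, -2.0, 0.2]
opening: -0.002
grasp_force: 0.8
```

```bash
python3 -c "
from h import *
togo(-16,-26,75)"
```

```text
yaw 1.214 units [ 0.26 -0.06  0.06]
winder pos -26.5 -28.6 77.5 F [ 0.3 -2.   0.2] open -0.0
```

Call:
{"api": "play_rows", "payload": {
  "rows": [
    {"dp":[0.07,0,0],"turn":[0,0,0],"fingers":1},
    {"dp":[0.06,0,0],"turn":[0,0,0],"fingers":1},
    {"dp":[0.05,0,0],"turn":[0,0,0],"fingers":1},
    {"dp":[0.03,0,0],"turn":[0,0,0],"fingers":1},
    {"dp":[0,0,0],"turn":[0,0,0],"fingers":1}
  ]
}}

```text
clock: 3.98
eef_pos: [528.6, -26.5, 76.3]
tcp_rot: [3.141, -0.0, 1.214]
contact_force: [0.4, -0.2, 0.3]
opening: 0.001
grasp_force: 0.2
```

```bash
python3 - <<'E'
from h import *
togo(-16,-26,75)
f=snap('top')
p=f['pixels'][165:265,225:358];p=cv2.resize(p,None,fx=6,fy=6,interpolation=cv2.INTER_CUBIC)
cv2.imwrite('pics/t2.png',cv2.convertScaleAbs(p,alpha=1.4)[:,:,::-1])
p=snap('scene')['pixels'][160:245,235:360];p=cv2.resize(p,None,fx=6,fy=6,interpolation=cv2.INTER_CUBIC)
cv2.imwrite('pics/s2.png',cv2.convertScaleAbs(p,alpha=1.4)[:,:,::-1])
E
```

```text
yaw 1.214 units [ 0.06 -0.03  0.03]
winder pos -18.2 -27.1 76.3 F [ 0.4 -0.2  0.3] open 0.0
```

View pics/s2.png

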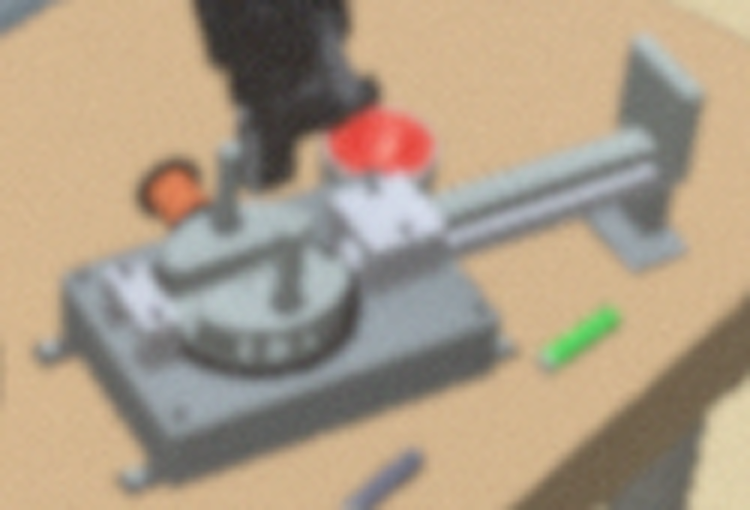

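The slot now runs about along the bar. The pin tops are at crop (230,150) and (291,235). I'll lift off and check the angle from the top view.

Call:
{"api": "play_rows", "payload": {
  "rows": [
    {"dp":[-0.5,0,0],"turn":[0,0,0],"fingers":1},
    {"dp":[-0.5,0,-0.3],"turn":[0,0,0],"fingers":1},
    {"dp":[-0.9,0,-0.4],"turn":[0,0,0],"fingers":1},
    {"dp":[-0.9,0,-0.4],"turn":[0,0,0],"fingers":1},
    {"dp":[-0.9,0,-0.4],"turn":[0,0,0],"fingers":1}
  ]
}}

```text
clock: 4.5
eef_pos: [475.4, -166.1, 136.1]
tcp_rot: [-3.141, -0.0, 1.215]
contact_force: [0.7, -0.1, 0.9]
opening: 0.001
grasp_force: 0.0
```

Call:
{"api": "play_rows", "payload": {
  "rows": [
    {"dp":[-0.9,0,0],"turn":[0,0,0],"fingers":1},
    {"dp":[-0.9,0,0],"turn":[0,0,0],"fingers":1},
    {"dp":[-0.9,0,0],"turn":[0,0,0],"fingers":1},
    {"dp":[0,0,0],"turn":[0,0,0],"fingers":1}
  ]
}}

```text
clock: 4.83
eef_pos: [437.0, -271.0, 136.0]
tcp_rot: [3.141, 0.001, 1.21]
contact_force: [1.2, 0.4, -0.6]
opening: -0.0
grasp_force: 0.0
```

```bash
python3 - <<'E'
from h import *
togo(-225,0,120)
f=snap('top')
p=f['pixels'][180:232,238:304];p=cv2.resize(p,None,fx=11,fy=11,interpolation=cv2.INTER_CUBIC)
cv2.imwrite('pics/t3.png',cv2.convertScaleAbs(p,alpha=1.4)[:,:,::-1])
E
```

```text
yaw 1.21 units [ 1.36 -0.66  0.4 ]
winder pos -279.4 -26.0 136.0 F [ 1.2  0.4 -0.6] open -0.0
```

View pics/t3.png

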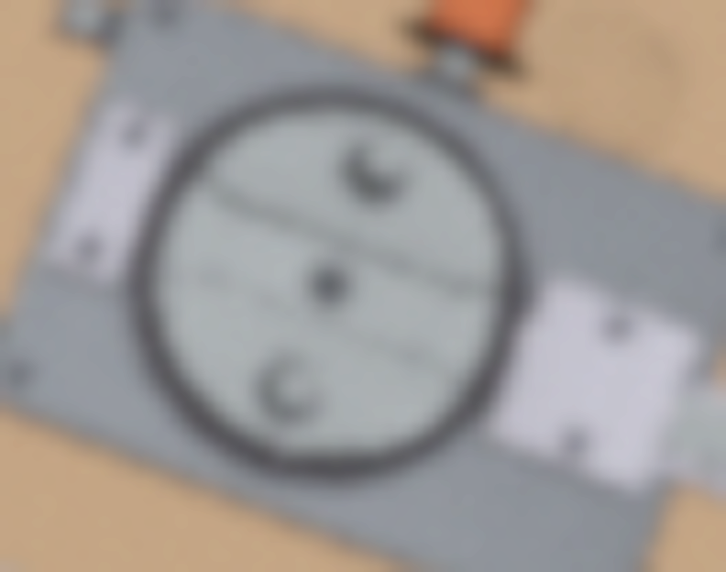

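The slot edges and pin line tilt about 21.2° and the guide–keeper axis about 20.8°, so they are aligned. Next I'll move behind the plate.

Call:
{"api": "play_rows", "payload": {
  "rows": [
    {"dp":[0.6,-0.66,0.4],"turn":[0,0,0],"fingers":1},
    {"dp":[0.3,0,0.8],"turn":[0,0,0],"fingers":1},
    {"dp":[0,0,0.8],"turn":[0,0,0],"fingers":1},
    {"dp":[0,0,0],"turn":[0,0,0],"fingers":1},
    {"dp":[0,0,0],"turn":[0,0,0],"fingers":1}
  ]
}}

```text
clock: 5.3
eef_pos: [425.6, -222.2, 54.9]
tcp_rot: [-3.138, -0.001, 1.215]
contact_force: [-0.9, -0.7, 0.0]
opening: 0.001
grasp_force: 0.0
```

```bash
python3 -c "
from h import *
togo(-101,0,56)"
```

```text
yaw 1.215 units [ 3.41  0.03 -0.03]
winder pos -237.5 1.6 54.9 F [-0.9 -0.7  0. ] open 0.0
```

Call:
{"api": "play_rows", "payload": {
  "rows": [
    {"dp":[0.2,0,0],"turn":[0,0,0],"fingers":1},
    {"dp":[0.2,0,0],"turn":[0,0,0],"fingers":1},
    {"dp":[0.2,0,0],"turn":[0,0,0],"fingers":1},
    {"dp":[0.2,0,0],"turn":[0,0,0],"fingers":1},
    {"dp":[0.15,0.03,0],"turn":[0,0,0],"fingers":1}
  ]
}}

```text
clock: 5.72
eef_pos: [441.8, -187.8, 56.6]
tcp_rot: [3.14, 0.0, 1.214]
contact_force: [-1.0, -2.2, 0.1]
opening: -0.004
grasp_force: 1.3
```

Call:
{"api": "play_rows", "payload": {
  "rows": [
    {"dp":[0.15,0,0],"turn":[0,0,0],"fingers":1},
    {"dp":[0.15,0,0],"turn":[0,0,0],"fingers":1},
    {"dp":[0.15,0,0],"turn":[0,0,0],"fingers":1},
    {"dp":[0.15,0,0],"turn":[0,0,0],"fingers":1},
    {"dp":[0.15,0,0],"turn":[0,0,0],"fingers":1}
  ]
}}

```text
clock: 6.13
eef_pos: [451.6, -159.8, 55.7]
tcp_rot: [-3.141, 0.0, 1.214]
contact_force: [0.1, -1.9, 1.6]
opening: 0.003
grasp_force: 1.3
```

```bash
python3 -c "
from h import *
togo(-101,0,56)"
```

```text
yaw 1.214 units [ 1.73 -0.03 -0.01]
winder pos -170.0 -1.1 55.7 F [ 0.1 -1.9  1.6] open 0.0
```

Call:
{"api": "play_rows", "payload": {
  "rows": [
    {"dp":[0.15,-0.03,0],"turn":[0,0,0],"fingers":1},
    {"dp":[0.15,0,0],"turn":[0,0,0],"fingers":1},
    {"dp":[0.15,0,0],"turn":[0,0,0],"fingers":1},
    {"dp":[0.15,0,0],"turn":[0,0,0],"fingers":1},
    {"dp":[0.15,0,0],"turn":[0,0,0],"fingers":1}
  ]
}}

```text
clock: 6.55
eef_pos: [461.0, -131.3, 55.6]
tcp_rot: [-3.141, -0.0, 1.214]
contact_force: [-0.4, -2.2, 0.4]
opening: 0.002
grasp_force: 1.0
```

Call:
{"api": "play_rows", "payload": {
  "rows": [
    {"dp":[0.15,0,0],"turn":[0,0,0],"fingers":1},
    {"dp":[0.15,0,0],"turn":[0,0,0],"fingers":1},
    {"dp":[0.15,0,0],"turn":[0,0,0],"fingers":1},
    {"dp":[0.1,0,0],"turn":[0,0,0],"fingers":1},
    {"dp":[0,0,0],"turn":[0,0,0],"fingers":1}
  ]
}}

```text
clock: 6.97
eef_pos: [468.8, -110.4, 55.7]
tcp_rot: [-3.142, -0.0, 1.214]
contact_force: [0.2, 0.4, 0.0]
opening: 0.001
grasp_force: 0.0
```

```bash
python3 -c "
from h import *
togo(-101,0,56)"
```

```text
yaw 1.214 units [ 0.42 -0.   -0.01]
winder pos -117.7 -0.2 55.7 F [0.2 0.4 0. ] open 0.0
```

Call:
{"api": "play_rows", "payload": {
  "rows": [
    {"dp":[0.08,0,0],"turn":[0,0,0],"fingers":1},
    {"dp":[0.08,0,0],"turn":[0,0,0],"fingers":1},
    {"dp":[0.08,0,0],"turn":[0,0,0],"fingers":1},
    {"dp":[0.08,0,0],"turn":[0,0,0],"fingers":1}
  ]
}}

```text
clock: 7.3
eef_pos: [473.1, -99.1, 55.7]
tcp_rot: [3.141, 0.0, 1.213]
contact_force: [-1.2, -2.7, 0.9]
opening: 0.002
grasp_force: 1.3
```

Call:
{"api": "play_rows", "payload": {
  "rows": [
    {"dp":[0.04,0,0],"turn":[0,0,0],"fingers":1},
    {"dp":[0.03,0,0],"turn":[0,0,0],"fingers":1}
  ]
}}

```text
clock: 7.47
eef_pos: [474.0, -96.6, 55.7]
tcp_rot: [3.141, 0.0, 1.214]
contact_force: [-4.1, -13.1, 3.0]
opening: -0.001
grasp_force: 7.0
```

```bash
python3 -c "
from h import *
togo(-101,0,56)"
```

```text
yaw 1.214 units [ 0.05 -0.01 -0.01]
winder pos -103.0 -0.3 55.7 F [ -4.1 -13.1   3. ] open -0.0
```

The force jumped to 14 N with the plate at the guide, so it is on the stop. I'll hold briefly, back off and check.

Call:
{"api": "play_rows", "payload": {
  "rows": [
    {"dp":[0.02,0,0],"turn":[0,0,0],"fingers":1},
    {"dp":[0,0,0],"turn":[0,0,0],"fingers":1},
    {"dp":[0,0,0],"turn":[0,0,0],"fingers":1},
    {"dp":[0,0,0],"turn":[0,0,0],"fingers":1}
  ]
}}

```text
clock: 7.8
eef_pos: [474.0, -96.7, 55.8]
tcp_rot: [3.141, 0.001, 1.214]
contact_force: [-2.8, -9.2, 2.5]
opening: -0.006
grasp_force: 4.7
```

Call:
{"api": "play_rows", "payload": {
  "rows": [
    {"dp":[-0.1,0,0],"turn":[0,0,0],"fingers":1},
    {"dp":[-0.5,0,0],"turn":[0,0,0],"fingers":1},
    {"dp":[-0.9,0,-0.2],"turn":[0,0,0],"fingers":1},
    {"dp":[-0.9,0,-0.9],"turn":[0,0,0],"fingers":1},
    {"dp":[-0.9,0,-0.9],"turn":[0,0,0],"fingers":1}
  ]
}}

```text
clock: 8.22
eef_pos: [430.9, -207.5, 122.3]
tcp_rot: [-3.138, -0.001, 1.214]
contact_force: [1.5, -1.0, 0.3]
opening: -0.001
grasp_force: 0.0
```

Call:
{"api": "play_rows", "payload": {
  "rows": [
    {"dp":[-0.9,0,0],"turn":[0,0,0],"fingers":1},
    {"dp":[-0.9,0,0],"turn":[0,0,0],"fingers":1},
    {"dp":[0,0,0],"turn":[0,0,0],"fingers":1},
    {"dp":[0,0,0],"turn":[0,0,0],"fingers":1}
  ]
}}

```text
clock: 8.55
eef_pos: [406.8, -276.1, 122.7]
tcp_rot: [3.141, -0.0, 1.21]
contact_force: [0.0, 0.7, 0.2]
opening: -0.0
grasp_force: 0.0
```

```bash
python3 - <<'E'
from h import *
togo(-225,0,120)
f=snap('top')
p=f['pixels'][165:255,225:358];p=cv2.resize(p,None,fx=6,fy=6,interpolation=cv2.INTER_CUBIC)
cv2.imwrite('pics/t4.png',cv2.convertScaleAbs(p,alpha=1.4)[:,:,::-1])
E
```

```text
yaw 1.21 units [1.74 0.   0.07]
winder pos -294.5 0.5 122.7 F [0.  0.7 0.2] open -0.0
```

View pics/t4.png

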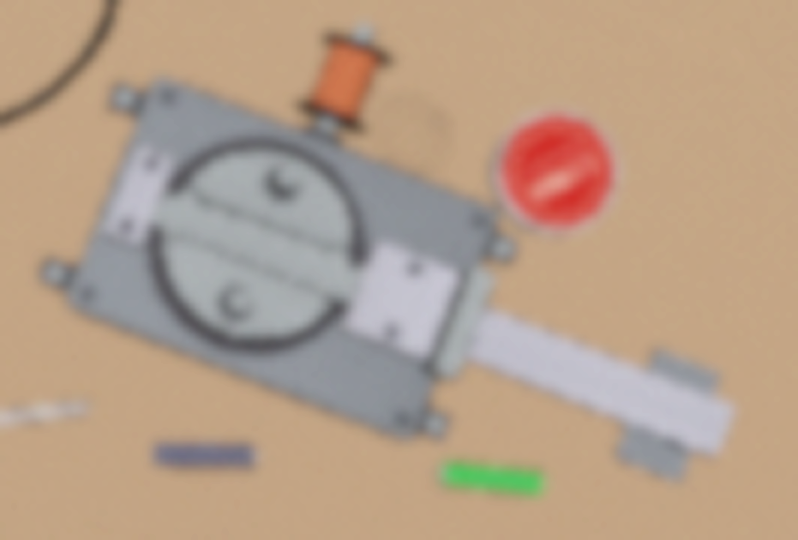

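The bar runs through the disc, from about (350,275) to (165,210), and into the keeper. The plate, at (465,320), sits against the guide, and the tin and cells have not moved.

```bash
python3 -c "
from rig import r
print(r.sign_off())"
```

```text
the job is handed in; nothing more can be done
None
```

The shaft looks locked and the job is handed in, though no verdict came back: the last top view shows the bar through the slot into the keeper, plate against the guide, and the tin and both cells where they were (the other bystanders weren't in that view).

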